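# Get the red-capped jar out of the blocked drawer and onto the balance

## Robot

A 6-joint arm with a two-finger parallel gripper is mounted at the origin on a cart in front of the work surface, level with it; the furniture and walls round the work are solid. World frame = base frame: x ahead of the robot, y to its left, z up, the work surface at z = 0. Lengths are in m, angles in rad, forces in N, time in s.
With the tool pointing down it reaches from about 0.4 to 0.925 m from the base axis. Payload 12.5 kg.
Tool frame: the origin (TCP) lies midway between the tips of the shut fingers; the grasp point (between the pads) lies 19 mm behind it; z points along the fingers, y is the line along which they close (so a half turn about z gives the same grasp; the last joint's range is limited). The gripper opens to 95 mm and grips with 3 to 60 N. Pads are 20 mm wide; open, the fingers measure 119 mm over their backs; the gripper's body (75 mm by 180 mm) begins 59 mm behind the grasp point.
Start: joints at [-1.446, 0.491, 1.559, -0, 1.092, -0.106], TCP at [0.143, -0.608, 0.215] pointing down, gripper open.
Joint ranges: [-3.1, 3.1], [-0.84, 2.19], [0.05, 2.79], [-1.13, 4.28], [0.06, 2.93], [-2.69, 2.69]. Speed limits (rad/s): [2.22, 2.22, 2.79, 3.14, 3.14, 3.14].

## Interface

Orientations are given as a rotation vector (axis times angle).
In Python, from plant import env, optics, status gives the robot as it stands (env), with the cameras (optics) and the readings (status).
- The arm moves only by the shell command python3 inch.py 'ROWS'. ROWS is one flat JSON list of numbers that holds 1 to 12 rows one after another, with no inner brackets; each row has 7 numbers: a rotation vector rx, ry, rz in fractions of the full range, 1 being 2 pi rad, then dx, dy, dz in fractions of the full range, 1 being 0.8 m, then the opening from 0.0 (shut) to 1.0 (fully open); each row is the pose to reach, as a shift and turn from the pose commanded when the command began, along the tool's axes at that moment; what a row does not reach only later rows make up. A row lasts 1/12 s, in which the tool goes at most 0.0417 m and 0.125 rad, less where a joint would pass 70% of its speed; a pose out of reach is approached as far as the arm can. The fingers move at their own pace and stop on an object; the grip force is fixed at half the most. Time passes only in rows, so rows that do not move let the fingers close. It prints the time, the measured TCP pose, the force, the opening and the grip force at its end. Input that does not fit is refused with a message, and nothing moves.
- status.read_state(): the state, without advancing time (a new reading comes with each control period).
- optics.get_image(name): name is "side" or "top" or "wrist"; returns a dict with "color" (400x640x3 uint8, red, green, blue), "depth" (400x640 float32, m along the optical axis (not along the pixel's ray), 0 where there is no reading), "intrinsics" (3x3 intrinsics, pixels), "world_from_camera" (4x4, takes a point from camera to world coordinates). Camera axes: x right, y down, z forward; pixel columns grow to the right and rows downward; lengths in m; the calibration is good to about 2 mm. A picture is of the moment at which its call begins.
- env.hand_in(): hands the job in; it is judged then, once.
The state is a dict: "t": time; "joints": joint angles; "joint_vel": joint speeds; "effort": joint torques, N m; "tool_pos": TCP position; "tool_rot": TCP orientation; "ft_force": force on the tool from outside, world axes, zero at the start; "wrist_torque": the same for the moment, N m; "opening": opening from 0.0 (shut) to 1.0 (fully open); "gripper_force": force on a finger pad.
Only numpy, scipy, OpenCV 4.12 (cv2) and the standard library are available. Lean on these libraries where they do the work, as an engineer would, in place of code of your own. Each camera call takes 0.05 s, during which the arm holds its last target. There are 200 camera calls.

## Task

The two bottles in the blue stand block the drawer of the clear bench unit: clear both upright into the white side tray before you open the drawer, then take out the red-capped jar and stand it in the middle of the balance pan, leaving the other two jars in their wells. Push the drawer fully shut again and put each bottle back, upright, in the very recess of the stand that it came from.

Things in the scene. Friction and masses are not known exactly. Their poses are not given: they have to be found in the camera images.
- serum_bottle: Short clear/white bottle with a ribbed white screw cap: 40 mm diameter, 90 mm tall, cap 33 mm diameter from 68 mm up to the top. Loose, 0.18 kg. Origin: centre of its underside, z up along the bottle. Starts standing in one of the two recesses of the blue stand.
- dropper_bottle: White bottle with a pointed dropper tip: 44 mm diameter, 108 mm tall, straight body up to 75 mm, then narrowing to the tip. Loose. Origin: centre of its underside, z up along the bottle. Starts in the other recess of the blue stand.
- red_jar: Small white jar with a red screw cap, the one to fetch: 46 mm diameter, 45 mm tall, cap from 28 mm up. Loose, 0.15 kg. Origin: centre of its underside, z up. Starts in one of the drawer's three wells (side by side along the handle bar's direction, 76 mm apart, 62 mm behind the drawer's front), seen through the unit's clear top.
- blue_jar: The same kind of jar (46 mm diameter, 45 mm tall) with a blue cap; stays in its well. Origin: centre of its underside. Well floors are 30 mm, well rims 42 mm above the worktop, so a jar's top is at 75 mm; the drawer's side walls end at 57 mm, 49 mm from the middle of an outer jar.
- yellow_jar: The same kind of jar (46 mm diameter, 45 mm tall) with a yellow cap; stays in the drawer. Origin: centre of its underside.
- drawer (a joint): The drawer's slide, m: 0 fully shut, 0.13 fully out, toward the robot (along the handle point's -x). Stays where left; about 2 N move it. Its white front, 24 to 81 mm above the worktop, passes over the empty stand but strikes bottles standing there. The unit round it (clear, 276 wide, 186 deep, 88 mm tall) is fixed, its front level with the shut drawer's front.
- drawer_handle (a point): Middle of the drawer's steel bow handle: a level bar of 10 mm diameter and 90 mm length along the unit's y, 50 mm in front of the drawer's front face (45 mm of free space behind the bar), 72 mm above the worktop. The point's x axis points from the handle into the unit (the drawer opens along -x), y along the bar, z up. It moves with the drawer.
- bottle_stand: Low blue stand, 86 x 200 x 16 mm, fixed, in front of the drawer. Two round recesses of 60 mm diameter and 8 mm depth at y = +55 mm and y = -55 mm of its frame; a seated bottle stands 8 mm above the worktop. Origin: centre of its underside; y is its long side.
- side_tray: White tray, 194 x 134 mm, rim 25 mm above the worktop, floor 4 mm thick, fixed: the place where the bottles are parked meanwhile. Origin: centre of its underside; x is its long side. Room for both bottles at x = +45 and -45 mm.
- balance_pan (a point): Centre of the top of the balance's round steel pan (106 mm diameter, 58 mm above the worktop). The balance is a white box of 178 x 130 mm with a display toward the robot, and is fixed. The pan does not give.

How it is judged:
On the way, in this order (a step that is already met when the one before it is completed fails the run):
1. both bottles stand upright in the white side tray, with the drawer still shut (value of joint drawer below 0.02 m and contact force between each of serum_bottle, dropper_bottle and side_tray above 0.3 N and angle between each of serum_bottle, dropper_bottle's own z axis and vertical below 0.15 rad and height (world z) of each of serum_bottle, dropper_bottle below 0.015 m), for 0.2 s.
2. the drawer is pulled open (value of joint drawer above 0.06 m), for 0.1 s.
3. the red-capped jar stands on the balance pan (distance between red_jar and balance_pan below 0.018 m and angle between red_jar's own z axis and vertical below 0.1 rad and contact force between red_jar and the fingers below 0.05 N), for 0.2 s.
4. the drawer is shut (value of joint drawer below 0.006 m), for 0.1 s.
At the end, for the whole second after the job is handed in: Drawer shut to 6 mm; red-capped jar upright on the pan, within 18 mm of its centre; blue- and yellow-capped jars upright in their wells, within 15 mm of their start; each bottle upright on the floor of the recess it came from, within 15 mm of its start; all at rest (value of joint drawer below 0.006 m and distance between red_jar and balance_pan below 0.018 m and angle between each of red_jar, blue_jar, yellow_jar's own z axis and vertical below 0.1 rad and linear speed of each of red_jar, serum_bottle, dropper_bottle below 0.01 m/s and distance of each of blue_jar, yellow_jar, serum_bottle, dropper_bottle from where it was at the start of the episode below 0.015 m and height (world z) of each of serum_bottle, dropper_bottle below 0.012 m and angle between each of serum_bottle, dropper_bottle's own z axis and vertical below 0.08 rad); the robot touches nothing.
It fails at once if a bottle or a jar is tipped over (angle between any of serum_bottle, dropper_bottle, red_jar, blue_jar, yellow_jar's own z axis and vertical above 0.6 rad).
It also fails if it takes over 122 s, if anything falls off the work surface, if the arm or the gripper's body presses on something with over 40 N, if the wrist force passes 120 N, or if a joint passes its speed limit or range.

## Working session

There is one attempt and no reset: what is moved stays moved. The work goes in short steps, Python scripts to look and compute and a shell command to move; the robot and the scene stay as the last step left them, time stands still between calls to the robot, and variables do not carry over. Pictures are saved under pics/ and viewed, at most 14 in all, crops included, and the job is handed in when it is done.

```bash
ls; mkdir -p pics; python3 - <<'E'
from plant import env, optics, status
import cv2,numpy as np
for n in("top","side"):
    d=optics.get_image(n); cv2.imwrite(f"pics/{n}0.png",d["color"][:,:,::-1]); np.savez(f"{n}0.npz",**d); print(n,d["world_from_camera"].round(3),d["intrinsics"])
print(status.read_state())
E
```

```text
inch.py
pics
plant.py
top [[ 1.800e-02 -9.970e-01  7.900e-02  4.790e-01]
 [-1.000e+00 -1.800e-02  1.000e-03 -7.300e-02]
 [ 1.000e-03 -7.900e-02 -9.970e-01  1.292e+00]
 [ 0.000e+00  0.000e+00  0.000e+00  1.000e+00]] [[455.18164794   0.         320.83571527]
 [  0.         455.18164794 204.32188936]
 [  0.           0.           1.        ]]
side [[ 0.994 -0.07   0.088  0.463]
 [-0.112 -0.497  0.861 -0.979]
 [-0.017 -0.865 -0.501  0.611]
 [ 0.     0.     0.     1.   ]] [[387.97534978   0.         325.29340027]
 [  0.         387.97534978 203.35634027]
 [  0.           0.           1.        ]]
{'t': 0.1, 'joints': array([-1.44557508e+00,  4.91463203e-01,  1.55937000e+00, -1.01847507e-05,
        1.09166858e+00, -1.05607881e-01]), 'joint_vel': array([-0.00111249, -0.00141132, -0.0018036 , -0.00110283, -0.00010067,
       -0.00077563]), 'effort': array([ 2.30412974e-03, -6.13623405e+01, -2.58605701e+01,  6.93910453e-02,
        4.70281765e-02, -5.62766218e-05]), 'tool_pos': array([ 0.14298052, -0.60822211,  0.21414897]), 'tool_rot': array([-3.11978825e+00, -3.61683763e-01,  2.81887413e-05]), 'ft_force': array([ 0.82569587,  1.18054619, -0.32816804]), 'wrist_torque': array([ 0.00409288, -0.00606001, -0.00308173]), 'gripper_force': 0.0, 'opening': 1.0036685680992692}
```

View pics/top0.png

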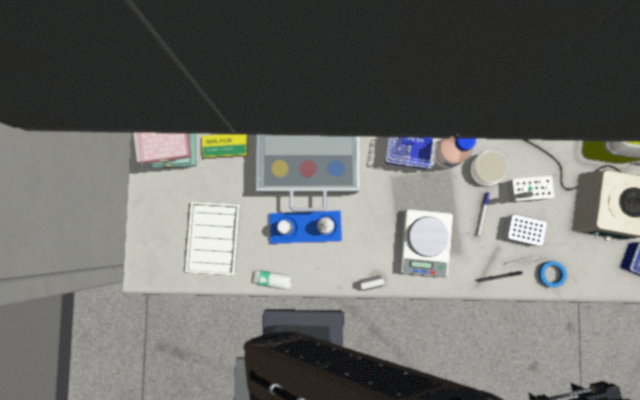

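View pics/side0.png

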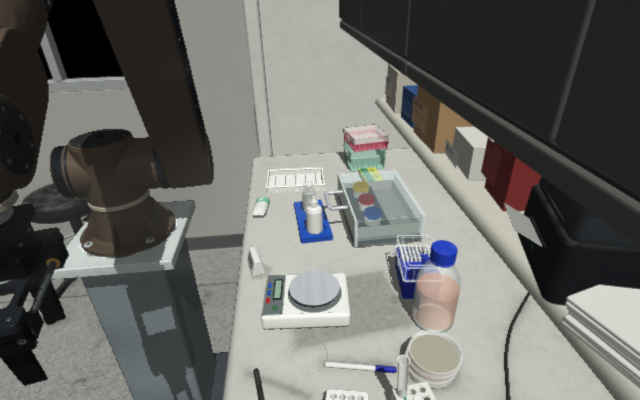

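The top view shows the tray at about (212,239), the blue stand at (305,227) with bottles at (285,227) and (325,226), the handle bar at about (308,206), the yellow, red and blue jars at (280,168), (308,168) and (336,168), and the pan at (428,236). The side view agrees and also shows a cupboard overhanging the back of the bench.

```bash
cat > h.py <<'E'
import numpy as np,cv2
def cloud(d):
    K=d["intrinsics"];T=d["world_from_camera"];z=d["depth"]
    v,u=np.mgrid[:z.shape[0],:z.shape[1]]
    P=np.stack([(u-K[0,2])/K[0,0]*z,(v-K[1,2])/K[1,1]*z,z],-1)
    W=P@T[:3,:3].T+T[:3,3]; W[z<=0]=np.nan
    return W
def ray(d,u,v,h):
    K=d["intrinsics"];T=d["world_from_camera"]
    r=T[:3,:3]@np.array([(u-K[0,2])/K[0,0],(v-K[1,2])/K[1,1],1.]);o=T[:3,3]
    return o+r*(h-o[2])/r[2]
E
python3 - <<'E'
from h import *
d=dict(np.load("top0.npz"));W=cloud(d);c=d["color"].astype(int)
hsv=cv2.cvtColor(d["color"],cv2.COLOR_RGB2HSV)
def roi(m,u0,u1,v0,v1):
    o=np.zeros_like(m);o[v0:v1,u0:u1]=m[v0:v1,u0:u1];return o
def rect(m,h):
    v,u=np.nonzero(m);P=np.array([ray(d,a,b,h)[:2] for a,b in zip(u,v)])
    r=cv2.minAreaRect((P*1000).astype(np.float32));print("  rect",r,len(u));return P.mean(0)
st=roi((hsv[...,0]>95)&(hsv[...,0]<130)&(hsv[...,1]>150),255,350,200,250)
print("stand z",np.nanmedian(W[st,2]));rect(st,.016)
Z=W[...,2]
for n,(u0,u1) in {"bl":(268,304),"br":(304,345)}.items():
    m=roi(Z>.04,u0,u1,208,250);print(n,m.sum(),"max",np.nanmax(Z[m]),np.nanmedian(W[m],0).round(4)); 
    p=W[m];q=p[p[:,2]>p[:,2].max()-.012];print("  top",q.mean(0).round(4),len(q));
    for zz in(.05,.06,.07,.08,.09,.1,.11): 
        q=p[abs(p[:,2]-zz)<.005]; 
        if len(q)>3:print("  ",zz,len(q),q.min(0)[:2].round(3),q.max(0)[:2].round(3))
m=roi(abs(Z-.058)<.007,405,452,210,255);print("pan",np.nanmedian(W[m],0));v,u=np.nonzero(m);P=(W[m][:,:2]*1000).astype(np.float32);print(cv2.minEnclosingCircle(P))
tr=roi((c.min(-1)>205),180,245,195,280);print("tray z");print(np.nanpercentile(Z[tr],[5,50,95]));rect(tr,.02)
m=roi((Z>.015)&(Z<.035),180,245,195,280);print(cv2.minAreaRect((W[m][:,:2]*1000).astype(np.float32)),m.sum())
h=hsv
for n,(a,b),(u0,u1) in(("y",(15,40),(268,292)),("r",(0,10),(296,320)),("b",(100,130),(325,350))):
    m=roi((h[...,0]>=a)&(h[...,0]<=b)&(h[...,1]>80),u0,u1,156,182);v,u=np.nonzero(m);print(n,m.sum(),u.mean(),v.mean(),ray(d,u.mean(),v.mean(),.075).round(4),np.nanmedian(Z[m]))
m=roi((Z>.055)&(Z<.085),280,335,195,212);print("handle",np.nanmedian(W[m],0),cv2.minAreaRect((W[m][:,:2]*1000).astype(np.float32)),m.sum())
m=roi((Z>.075)&(Z<.1),250,365,130,195);print("unit",cv2.minAreaRect((W[m][:,:2]*1000).astype(np.float32)),m.sum())
cv2.imwrite("pics/c1.png",cv2.resize(d["color"][125:285,175:460,::-1],None,fx=2.8,fy=2.8,interpolation=2))
i=W[125:140,300];print("cupboard",W[100,300],W[120,300],W[60,300])
E
```

```text
stand z 0.0166127863982668
  rect ((517.094970703125, -28.96795654296875), (81.97305297851562, 196.63507080078125), 2.9345433712005615) 1533
bl 227 max 0.10529547224792224 [0.518  0.0181 0.0938]
  top [0.5141 0.0246 0.0991] 116
   0.06 4 [0.498 0.007] [0.52  0.015]
   0.07 51 [ 0.495 -0.025] [0.566 0.044]
   0.08 49 [ 0.498 -0.025] [0.565 0.043]
   0.09 12 [0.5  0.01] [0.526 0.026]
   0.1 106 [0.5  0.01] [0.529 0.039]
br 291 max 0.12059514180872033 [ 0.5256 -0.0786  0.0832]
  top [ 0.5198 -0.0847  0.1147] 11
   0.07 29 [ 0.499 -0.106] [ 0.566 -0.03 ]
   0.08 146 [ 0.499 -0.104] [ 0.566 -0.028]
   0.09 61 [ 0.502 -0.103] [ 0.562 -0.036]
   0.1 37 [ 0.51  -0.095] [ 0.531 -0.074]
   0.11 12 [ 0.515 -0.09 ] [ 0.525 -0.079]
pan [ 0.49655232 -0.36428447  0.05939198]
((495.7492370605469, -365.7751159667969), 53.37175369262695)
tray z
[0.00062632 0.00533858 0.02473713]
  rect ((482.292236328125, 228.0008544921875), (135.3341827392578, 196.63719177246094), 87.52745819091797) 2881
((480.91973876953125, 229.06341552734375), (136.8055419921875, 195.51219177246094), 87.46837615966797) 516
y 202 279.43564356435644 167.9851485148515 [0.6725 0.0408 0.075 ] 0.08932566205998582
r 0 nan nan [nan nan nan] nan
b 212 335.5566037735849 167.94811320754718 [ 0.6753 -0.1107  0.075 ] 0.08910027000072307
handle [ 0.5655284  -0.03317049  0.07713467] ((578.8724975585938, -35.4933967590332), (43.53889083862305, 96.90208435058594), 1.2935508489608765) 221
unit ((680.48388671875, -33.031524658203125), (276.3895568847656, 157.49459838867188), 89.79544067382812) 5649
cupboard [ 0.66836685 -0.04232138  0.68938575] [ 0.66899549 -0.03759701  0.58418672] [ 0.66846257 -0.0484523   0.82634029]<stdin>:23: RuntimeWarning: Mean of empty slice.
  ret = ret.dtype.type(ret / rcount)
  return np.nanmean(a, axis, out=out, keepdims=keepdims)
```

View pics/c1.png

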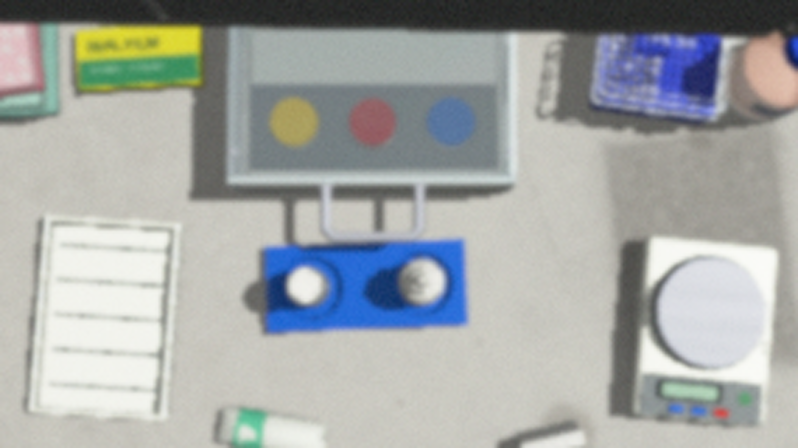

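The crop confirms that the white cap (serum) is in the left recess and the pointed tip (dropper) is in the right one. The positions agree with the sizes given:

| Thing | Position (x, y) or yaw |
|---|---|
| Serum bottle | (.514, .025) |
| Dropper bottle | (.520, -.085) |
| Stand | (.517, -.029), yaw 2.9° |
| Tray | (.4815, .2285), yaw about -2.5° |
| Pan | (.496, -.365) |
| Red jar | (.674, -.035) |
| Handle | (.562, -.037) |

Careful with the scale: shifts go in shares of 0.8 m and turns go in shares of 2 pi rad. That gives: 0.309 m / 0.8 = 0.3863, -0.192 m / 0.8 = -0.24, 0.231 rad / 6.2832 = 0.0368.

```bash
cat >> h.py <<'E'
from scipy.spatial.transform import Rotation as R
def to(x,y,z,yaw=0.):
    "tool-axis shift and turn to reach TCP x,y,z with tool x axis at yaw, pointing down"
    from plant import env, optics, status
    s=status.read_state();r=R.from_rotvec(s["tool_rot"])
    g=R.from_euler("z",yaw)*R.from_rotvec([np.pi,0,0])
    p=r.inv().apply(np.array([x,y,z])-s["tool_pos"])
    print("turn",(r.inv()*g).as_rotvec().round(4),"shift",p.round(4),"n",np.linalg.norm(p)/.0417)
E
python3 inch.py '[0,0,0.0368,0.3863,-0.24,0,1,0,0,0.0368,0.3863,-0.24,0,1,0,0,0.0368,0.3863,-0.24,0,1,0,0,0.0368,0.3863,-0.24,0,1,0,0,0.0368,0.3863,-0.24,0,1,0,0,0.0368,0.3863,-0.24,0,1,0,0,0.0368,0.3863,-0.24,0,1,0,0,0.0368,0.3863,-0.24,0,1,0,0,0.0368,0.3863,-0.24,0,1,0,0,0.0368,0.3863,-0.24,0,1,0,0,0.0368,0.3863,-0.24,0,1]'
python3 -c "
from h import *
to(.514,.0246,.2,0)"
```

```text
t: 1.02
tool_pos: [0.4007, -0.3497, 0.2145]
tool_rot: [-3.141, -0.004, 0.0]
ft_force: [-0.7, 0.2, -0.5]
opening: 1.001
gripper_force: 0.0
turn [-0.0001  0.0002  0.0028] shift [ 0.1143 -0.374   0.0145] n 9.384533094454792
```

Converted, -0.374 m / 0.8 = -0.4675, 0.1143 m / 0.8 = 0.1429, 0.003 rad / 6.2832 = 0.0005.

```bash
python3 inch.py '[0,0,0.0005,0.1429,-0.4675,0.0181,1,0,0,0.0005,0.1429,-0.4675,0.0181,1,0,0,0.0005,0.1429,-0.4675,0.0181,1,0,0,0.0005,0.1429,-0.4675,0.0181,1,0,0,0.0005,0.1429,-0.4675,0.0181,1,0,0,0.0005,0.1429,-0.4675,0.0181,1,0,0,0.0005,0.1429,-0.4675,0.0181,1,0,0,0.0005,0.1429,-0.4675,0.0181,1,0,0,0.0005,0.1429,-0.4675,0.0181,1,0,0,0.0005,0.1429,-0.4675,0.0181,1,0,0,0.0005,0.1429,-0.4675,0.0181,1]'
python3 - <<'E'
from h import *
from plant import env, optics, status
d=optics.get_image("wrist");W=cloud(d);np.savez("w1.npz",**d);cv2.imwrite("pics/w1.png",d["color"][:,:,::-1])
Z=W[...,2]
for n,y0,y1,zl in(("serum",-.01,.06,.09),("drop",-.12,-.05,.105)):
    m=(Z>zl)&(Z<.13)&(W[...,1]>y0)&(W[...,1]<y1)&(W[...,0]>.47)&(W[...,0]<.55)
    p=W[m];print(n,m.sum(),p.min(0).round(4),p.max(0).round(4),p.mean(0).round(4)) if m.any() else print(n,0)
to(.514,.0246,.043,0)
E
```

```text
t: 1.93
tool_pos: [0.5148, 0.025, 0.1997]
tool_rot: [-3.141, 0.001, 0.0]
ft_force: [0.1, -0.2, -0.5]
opening: 1.006
gripper_force: 0.0
serum 953 [0.5002 0.0104 0.09  ] [0.5316 0.0423 0.0997] [0.5165 0.0261 0.0973]
drop 146 [ 0.5163 -0.0882  0.105 ] [ 0.5267 -0.0783  0.1168] [ 0.5224 -0.0821  0.1113]
turn [ 0.0002  0.0006 -0.0015] shift [-0.0003 -0.0012  0.1567] n 3.7583691176149907
```

View pics/w1.png

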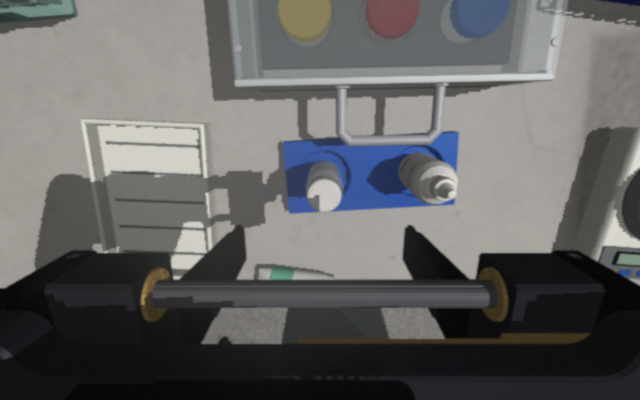

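The wrist view puts the serum cap at (323,190), the dropper tip at (445,188) and the handle bar at about (388,138). Both bottles agree with the top view to within 2 mm, so I'll descend on the serum bottle.

Converted, 0.157 m / 0.8 = 0.1963, 0.14 m / 0.8 = 0.175.

```bash
python3 inch.py '[0,0,0,0.0013,0,0.05,1,0,0,0,0.0013,0,0.1,1,0,0,0,0.0013,0,0.1375,1,0,0,0,0.0013,0,0.175,1,0,0,0,0.0013,0,0.1963,1,0,0,0,0.0013,0,0.1963,1]'
python3 inch.py '[0,0,0,0,0,0,0.4,0,0,0,0,0,0,0.2,0,0,0,0,0,0,0,0,0,0,0,0,0,0,0,0,0,0,0,0,0,0,0,0,0,0,0,0,0,0,0,0,0,0,0,0,0,0,0,0,0,0]'
python3 inch.py '[0,0,0,0,0,-0.0125,0,0,0,0,0,0,-0.0375,0,0,0,0,0,0,-0.075,0,0,0,0,0,0,-0.1125,0,0,0,0,0,0,-0.1125,0]'
python3 -c "
from h import *
to(.5265,.2265,.13,0)"
```

```text
t: 2.48
tool_pos: [0.5135, 0.0212, 0.0401]
tool_rot: [-3.141, 0.009, 0.009]
ft_force: [-0.5, -0.2, -0.5]
opening: 1.001
gripper_force: 0.0
t: 3.15
tool_pos: [0.5153, 0.0232, 0.0433]
tool_rot: [3.141, -0.005, 0.001]
ft_force: [-0.1, 0.1, 0.5]
opening: 0.495
gripper_force: 0.0
t: 3.57
tool_pos: [0.5171, 0.0231, 0.1382]
tool_rot: [3.141, -0.005, 0.011]
ft_force: [1.5, -0.7, -1.5]
opening: 0.399
gripper_force: 30.0
turn [ 0.0007 -0.0071 -0.0029] shift [ 0.0087 -0.2034  0.0082] n 4.886639193583462
```

The fingers were still closing when the lift began, so I'll check how the bottle is held.

```bash
python3 - <<'E'
from h import *
from plant import env, optics, status
print(status.read_state()["tool_pos"],status.read_state()["opening"])
d=optics.get_image("side");cv2.imwrite("pics/s1.png",cv2.resize(d["color"][80:260,220:460,::-1],None,fx=3,fy=3))
E
```

```text
[0.51711455 0.02310967 0.13822587] 0.3994962259927739
```

View pics/s1.png

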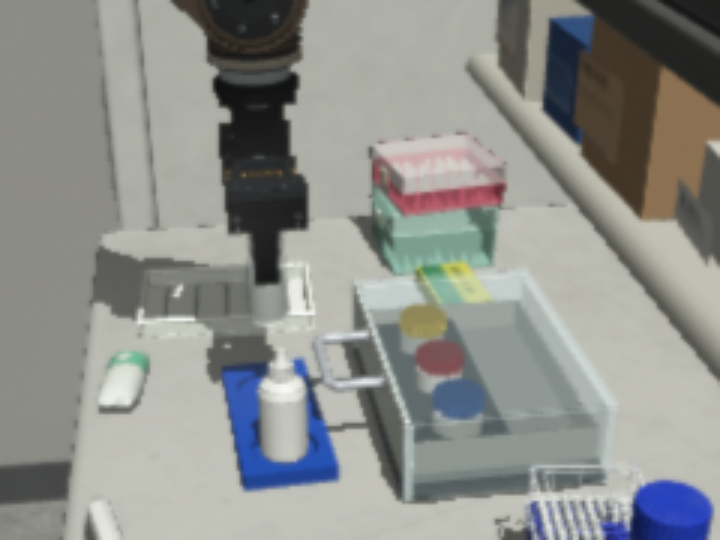

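The serum bottle is held upright in the fingers and clear of the stand, and the dropper is undisturbed in its recess. I'll carry it to the tray's far slot and feel for the floor.

Converted, -0.2034 m / 0.8 = -0.2543, -0.2 m / 0.8 = -0.25.

```bash
python3 inch.py '[0,0,0,0.0013,-0.0375,0,0,0,0,0,0.0038,-0.0875,0,0,0,0,0,0.0063,-0.1375,0,0,0,0,0,0.0113,-0.1875,0,0,0,0,0,0.0113,-0.225,0,0,0,0,0,0.0113,-0.25,0,0,0,0,0,0.0113,-0.2543,0,0,0,0,0,0.0113,-0.2543,0,0,0,0,0,0.0113,-0.2543,0,0]'
python3 inch.py '[0,0,0,0,0,0.0375,0,0,0,0,0,0,0.075,0,0,0,0,0,0,0.0938,0,0,0,0,0,0,0.1,0,0,0,0,0,0,0.1,0,0,0,0,0,0,0.1,0]'
python3 -c "
from h import *
to(.5265,.2265,.043,0)"
```

```text
t: 4.37
tool_pos: [0.5244, 0.2259, 0.1323]
tool_rot: [3.141, -0.005, -0.003]
ft_force: [0.3, -0.4, -2.4]
opening: 0.401
gripper_force: 30.0
t: 4.87
tool_pos: [0.5251, 0.2253, 0.0532]
tool_rot: [3.141, -0.007, -0.0]
ft_force: [0.5, 0.8, -1.7]
opening: 0.404
gripper_force: 30.0
turn [ 0.0002  0.0002 -0.0046] shift [ 0.0014 -0.0012  0.0102] n 0.24893979138303088
```

Converted, 0.003 m / 0.8 = 0.0038.

```bash
python3 inch.py '[0,0,0,0,0,0.0038,0,0,0,0,0,0,0.0038,0,0,0,0,0,0,0.0038,0]' | egrep 'pos|ft_|rot'
python3 inch.py '[0,0,0,0,0,0.0038,0,0,0,0,0,0,0.0038,0,0,0,0,0,0,0.0038,0]'| egrep 'pos|ft_|rot'
python3 inch.py '[0,0,0,0,0,0.0038,0,0,0,0,0,0,0.0038,0,0,0,0,0,0,0.0038,0]'| egrep 'pos|ft_|rot'
```

```text
tool_pos: [0.5255, 0.2261, 0.0513]
tool_rot: [-3.141, 0.006, -0.003]
ft_force: [-1.2, 0.1, 7.5]
tool_pos: [0.5264, 0.2262, 0.05]
tool_rot: [-3.141, 0.006, -0.007]
ft_force: [-4.0, -3.3, 24.5]
tool_pos: [0.5272, 0.2262, 0.0478]
tool_rot: [-3.14, 0.006, -0.01]
ft_force: [-2.5, -5.3, 32.1]
```

Contact came at a TCP height of about .052, so the grip is 48 mm above the underside. I'll ease the pressure, release, and rise.

Converted, -0.006 m / 0.8 = -0.0075, -0.005 m / 0.8 = -0.0063.

```bash
python3 inch.py '[0,0,0,-0.0013,0,-0.0063,0,0,0,0,-0.0013,0,-0.0075,0,0,0,0,-0.0013,0,-0.0075,0,0,0,0,-0.0013,0,-0.0075,0.5,0,0,0,-0.0013,0,-0.0075,0.6,0,0,0,-0.0013,0,-0.0075,0.7,0,0,0,-0.0013,0,-0.0075,0.75,0,0,0,-0.0013,0,-0.0075,0.75,0,0,0,-0.0013,0,-0.0075,0.75]'
python3 inch.py '[0,0,0,0,0,-0.0375,0.75,0,0,0,0,0,-0.075,0.75,0,0,0,0,0,-0.125,0.8,0,0,0,0,0,-0.175,1,0,0,0,0,0,-0.1875,1]'
python3 - <<'E'
from h import *
from plant import env, optics, status
d=optics.get_image("side");W=cloud(d);Z=W[...,2]
m=(Z>.04)&(Z<.11)&(abs(W[...,0]-.527)<.04)&(abs(W[...,1]-.226)<.04);p=W[m]
for z in(.03,.05,.07,.085,.095):
    q=p[abs(p[:,2]-z)<.006];print(z,len(q),q.min(0).round(3) if len(q) else 0,q.max(0).round(3) if len(q) else 0)
to(.521,-.084,.19,0)
E
```

```text
t: 6.37
tool_pos: [0.5239, 0.2265, 0.05]
tool_rot: [3.141, -0.005, -0.0]
ft_force: [-0.5, -0.5, -1.3]
opening: 0.731
gripper_force: 0.0
t: 6.78
tool_pos: [0.5255, 0.2271, 0.2059]
tool_rot: [-3.139, 0.005, -0.012]
ft_force: [0.0, 0.3, 0.5]
opening: 0.885
gripper_force: 0.0
0.03 0 0 0
0.05 41 [0.505 0.2   0.044] [0.543 0.225 0.056]
0.07 42 [0.506 0.202 0.064] [0.54  0.225 0.076]
0.085 30 [0.51  0.207 0.079] [0.537 0.222 0.09 ]
0.095 38 [0.51  0.206 0.089] [0.538 0.239 0.096]
turn [-0.0022 -0.0077 -0.003 ] shift [-0.0037  0.3111  0.0146] n 7.469974887225572
```

The serum bottle is upright in the tray: its centre stays at x=.524 at all heights and its top is at .095. Next is the dropper.

Converted, 0.311 m / 0.8 = 0.3888, 0.19 m / 0.8 = 0.2375, -0.003 rad / 6.2832 = -0.0005.

```bash
python3 inch.py '[0,0,-0.0005,-0.0046,0.0375,0.0188,1,0,0,-0.0005,-0.0046,0.0875,0.0188,1,0,0,-0.0005,-0.0046,0.1375,0.0188,1,0,0,-0.0005,-0.0046,0.1875,0.0188,1,0,0,-0.0005,-0.0046,0.2375,0.0188,1,0,0,-0.0005,-0.0046,0.2875,0.0188,1,0,0,-0.0005,-0.0046,0.3375,0.0188,1,0,0,-0.0005,-0.0046,0.375,0.0188,1,0,0,-0.0005,-0.0046,0.3888,0.0188,1,0,0,-0.0005,-0.0046,0.3888,0.0188,1,0,0,-0.0005,-0.0046,0.3888,0.0188,1]'
python3 -c "
from h import *
to(.521,-.084,.045,0)"
```

```text
t: 7.75
tool_pos: [0.5189, -0.0842, 0.1845]
tool_rot: [-3.141, 0.002, 0.002]
ft_force: [-0.7, 0.2, 0.8]
opening: 0.998
gripper_force: 0.0
turn [-0.0004  0.001  -0.0014] shift [ 2.200e-03 -1.000e-04  1.395e-01] n 3.3452567502984243
```

Converted, 0.139 m / 0.8 = 0.1738, 0.125 m / 0.8 = 0.1563.

```bash
python3 inch.py '[0,0,0,0.0025,0,0.0438,1,0,0,0,0.0025,0,0.0875,1,0,0,0,0.0025,0,0.125,1,0,0,0,0.0025,0,0.1563,1,0,0,0,0.0025,0,0.1738,1,0,0,0,0.0025,0,0.1738,1,0,0,0,0.0025,0,0.1738,1]'
python3 inch.py '[0,0,0,0,0,0,0,0,0,0,0,0,0,0,0,0,0,0,0,0,0,0,0,0,0,0,0,0,0,0,0,0,0,0,0,0,0,0,0,0,0,0,0,0,0,0,0,0,0,0,0,0,0,0,0,0,0,0,0,0,0,0,0,0,0,0,0,0,0,0,0,0,0,0,0,0,0,0,0,0,0,0,0,0]'
```

```text
t: 8.33
tool_pos: [0.521, -0.083, 0.0458]
tool_rot: [-3.141, -0.002, 0.002]
ft_force: [-0.7, -1.0, 0.7]
opening: 1.0
gripper_force: 0.0
t: 9.33
tool_pos: [0.5212, -0.0846, 0.0461]
tool_rot: [3.141, -0.0, 0.0]
ft_force: [-1.4, -1.8, 0.9]
opening: 0.46
gripper_force: 30.0
```

Converted, -0.11 m / 0.8 = -0.1375, -0.09 m / 0.8 = -0.1125.

```bash
python3 inch.py '[0,0,0,0,0,-0.0125,0,0,0,0,0,0,-0.0375,0,0,0,0,0,0,-0.075,0,0,0,0,0,0,-0.1125,0,0,0,0,0,0,-0.1375,0,0,0,0,0,0,-0.1375,0]'
python3 inch.py '[0,0,0,-0.0125,-0.0375,0,0,0,0,0,-0.025,-0.0875,0,0,0,0,0,-0.0375,-0.1375,0,0,0,0,0,-0.05,-0.1875,0,0,0,0,0,-0.0625,-0.2375,0,0,0,0,0,-0.075,-0.2875,0,0,0,0,0,-0.0875,-0.3375,0,0,0,0,0,-0.1,-0.375,0,0,0,0,0,-0.1063,-0.3938,0,0,0,0,0,-0.1063,-0.3938,0,0,0,0,0,-0.1063,-0.3938,0,0]'
python3 -c "
from h import *
to(.4365,.2305,.05,0)"
```

```text
t: 9.83
tool_pos: [0.5227, -0.0848, 0.1605]
tool_rot: [3.14, -0.0, 0.01]
ft_force: [0.6, -0.6, -0.7]
opening: 0.457
gripper_force: 30.0
t: 10.75
tool_pos: [0.4357, 0.2309, 0.1557]
tool_rot: [3.141, 0.003, -0.001]
ft_force: [-0.3, -0.4, -1.5]
opening: 0.461
gripper_force: 30.0
turn [0.0005 0.0008 0.0019] shift [0.0009 0.0004 0.1057] n 2.5342919439558376
```

Converted, 0.105 m / 0.8 = 0.1313, 0.09 m / 0.8 = 0.1125.

```bash
python3 inch.py '[0,0,0,0,0,0.0375,0,0,0,0,0,0,0.075,0,0,0,0,0,0,0.1125,0,0,0,0,0,0,0.1313,0,0,0,0,0,0,0.1313,0,0,0,0,0,0,0.1313,0,0,0,0,0,0,0.1313,0]' | egrep 'pos|ft_'
python3 inch.py '[0,0,0,0,0,0.005,0,0,0,0,0,0,0.005,0,0,0,0,0,0,0.005,0]'| egrep 'pos|ft_'
python3 inch.py '[0,0,0,0,0,0.0038,0,0,0,0,0,0,0.0038,0,0,0,0,0,0,0.0038,0]'| egrep 'pos|ft_'
```

```text
tool_pos: [0.437, 0.2301, 0.0519]
ft_force: [0.6, 0.1, -0.8]
tool_pos: [0.4365, 0.2305, 0.0477]
ft_force: [-0.7, -0.6, -0.9]
tool_pos: [0.4362, 0.2306, 0.0441]
ft_force: [-0.6, -0.0, -0.6]
```

Converted, 0.003 m / 0.8 = 0.0038.

```bash
python3 inch.py '[0,0,0,0,0,0.0038,0,0,0,0,0,0,0.0038,0,0,0,0,0,0,0.0038,0,0,0,0,0,0,0.0038,0]' | egrep 'pos|ft_'
python3 inch.py '[0,0,0,0,0,0,0.5,0,0,0,0,0,0,0.6,0,0,0,0,0,0,0.7,0,0,0,0,0,0,0.8,0,0,0,0,0,0,0.8,0,0,0,0,0,0,0.8,0,0,0,0,0,0,0.8]'| egrep 'pos|ft_|open'
python3 inch.py '[0,0,0,0,0,-0.0375,0.8,0,0,0,0,0,-0.075,0.8,0,0,0,0,0,-0.125,0.8,0,0,0,0,0,-0.175,1,0,0,0,0,0,-0.225,1,0,0,0,0,0,-0.225,1]'| egrep 'pos|ft_'
python3 - <<'E'
from h import *
from plant import env, optics, status
d=optics.get_image("side");W=cloud(d);Z=W[...,2];cv2.imwrite("pics/s2.png",cv2.resize(d["color"][80:260,220:460,::-1],None,fx=3,fy=3))
m=(Z>.03)&(Z<.13)&(abs(W[...,0]-.4365)<.035)&(abs(W[...,1]-.226)<.04);p=W[m]
for z in(.05,.07,.085,.1,.11):
    q=p[abs(p[:,2]-z)<.006];print(z,len(q),q.min(0).round(3) if len(q) else 0,q.max(0).round(3) if len(q) else 0)
E
```

```text
tool_pos: [0.4367, 0.2307, 0.0414]
ft_force: [-0.6, -0.9, 6.2]
tool_pos: [0.4363, 0.2305, 0.041]
ft_force: [0.5, 0.4, 1.4]
opening: 0.792
tool_pos: [0.4384, 0.2314, 0.2279]
ft_force: [0.9, 0.7, 1.0]
0.05 39 [0.417 0.206 0.044] [0.458 0.226 0.056]
0.07 50 [0.418 0.204 0.064] [0.459 0.229 0.076]
0.085 33 [0.423 0.209 0.079] [0.453 0.24  0.091]
0.1 18 [0.428 0.218 0.094] [0.448 0.236 0.106]
0.11 7 [0.435 0.224 0.106] [0.442 0.233 0.11 ]
```

View pics/s2.png

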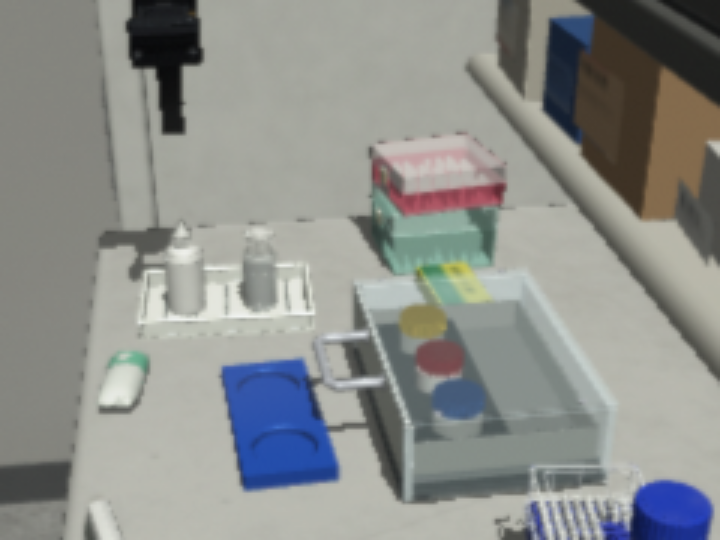

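Both bottles stand upright in the tray, the dropper at (183,275) in the crop and the serum at (260,275). The stand is empty and the drawer is shut. I'll hook the handle from behind with shut fingers.

Converted, 0.267 m / 0.8 = 0.3338, 0.15 m / 0.8 = 0.1875.

```bash
python3 inch.py '[0,0,0,0.025,0.0438,0,0,0,0,0,0.05,0.0875,0.0125,0,0,0,0,0.075,0.1313,0.025,0,0,0,0,0.1,0.175,0.0375,0,0,0,0,0.125,0.2188,0.0625,0,0,0,0,0.15,0.2625,0.0875,0,0,0,0,0.175,0.3063,0.0875,0,0,0,0,0.1875,0.3338,0.0875,0,0,0,0,0.1875,0.3338,0.0875,0,0,0,0,0.1875,0.3338,0.0875,0,0,0,0,0.1875,0.3338,0.0875,0,0,0,0,0.1875,0.3338,0.0875,0]'
python3 - <<'E'
from h import *
from plant import env, optics, status
to(.589,-.036,.052,0)
W=cloud(optics.get_image("top"));Z=W[...,2]
m=(abs(Z-.075)<.012)&(abs(W[...,1]+.036)<.03)&(W[...,0]<.6)&(W[...,0]>.53);print(m.sum(),np.median(W[m],0))
E
```

```text
t: 14.3
tool_pos: [0.5856, -0.0355, 0.1508]
tool_rot: [-3.141, -0.001, 0.001]
ft_force: [-0.4, 0.7, -0.1]
opening: 0.212
gripper_force: 0.0
turn [-0.0002  0.0009  0.0008] shift [0.0035 0.0005 0.0988] n 2.3701769510356048
0 [nan nan nan]
  return _methods._mean(a, axis=axis, dtype=dtype,
  ret = um.true_divide(
```

Converted, 0.06 m / 0.8 = 0.075, 0.03 m / 0.8 = 0.0375.

```bash
python3 - <<'E'
from h import *
d=dict(np.load("w1.npz"));W=cloud(d);Z=W[...,2]
m=(abs(Z-.075)<.01)&(abs(W[...,1]+.036)<.03)&(W[...,0]<.6)&(W[...,0]>.54);print(m.sum(),np.median(W[m],0),W[m].min(0),W[m].max(0))
m=(abs(Z-.088)<.008)&(abs(W[...,1]+.036)<.1)&(W[...,0]>.58);print(W[m].min(0))
m=(abs(Z-.075)<.01)&(W[...,0]<.605)&(W[...,0]>.575)&(abs(W[...,1]+.036)<.08);print("legs",np.percentile(W[m][:,1],[2,30,70,98]))
E
python3 inch.py '[0,0,0,0.0044,0,0.0375,0,0,0,0,0.0044,0,0.075,0,0,0,0,0.0044,0,0.075,0]'
```

```text
664 [ 0.56385584 -0.03603117  0.07559485] [ 0.55859096 -0.0659871   0.07121343] [ 0.56832919 -0.00601157  0.078719  ]
[ 0.61074263 -0.13599039  0.08000168]
legs [-0.08361397 -0.07747062  0.00957722  0.01506168]
t: 14.6
tool_pos: [0.5873, -0.0351, 0.0871]
tool_rot: [-3.141, -0.002, 0.01]
ft_force: [-1.4, 0.8, -0.5]
opening: 0.009
gripper_force: 0.0
```

Converted, 0.036 m / 0.8 = 0.045, 0.035 m / 0.8 = 0.0438.

```bash
python3 inch.py '[0,0,0,0,0,0.0188,0,0,0,0,0.0013,0,0.0438,0,0,0,0,0.0013,0,0.045,0,0,0,0,0.0013,0,0.045,0]' 
python3 inch.py '[0,0,0,-0.0125,0,0,0,0,0,0,-0.025,0,0,0,0,0,0,-0.0375,0,0,0,0,0,0,-0.0563,0,0,0,0,0,0,-0.075,0.0013,0,0,0,0,0,-0.0938,0.0013,0,0,0,0,0,-0.1125,0.0013,0,0,0,0,0,-0.1313,0.0025,0,0,0,0,0,-0.1475,0.0025,0,0,0,0,0,-0.1575,0.0025,0,0,0,0,0,-0.1638,0.0025,0,0,0,0,0,-0.1638,0.0025,0,0]'
```

```text
t: 14.93
tool_pos: [0.5905, -0.036, 0.0557]
tool_rot: [-3.142, -0.001, 0.002]
ft_force: [0.2, -0.0, 0.1]
opening: 0.005
gripper_force: 0.0
t: 15.93
tool_pos: [0.4595, -0.0384, 0.056]
tool_rot: [3.141, -0.0, 0.001]
ft_force: [0.8, -0.5, 0.5]
opening: 0.006
gripper_force: 0.0
```

Converted, 0.2 m / 0.8 = 0.25, 0.18 m / 0.8 = 0.225.

```bash
python3 inch.py '[0,0,0,0.015,0,0,0,0,0,0,0.015,0,0,0,0,0,0,0.015,0,-0.0375,0,0,0,0,0.015,0,-0.0875,0,0,0,0,0.015,0,-0.125,0,0,0,0,0.015,0.05,-0.175,0,0,0,0,0,0.1,-0.2,0,0,0,0,-0.025,0.15,-0.2,0,0,0,0,-0.05,0.1875,-0.2,0,0,0,0,-0.05,0.225,-0.2,0,0,0,0,-0.05,0.25,-0.2,0,0,0,0,-0.05,0.25,-0.2,0]'
python3 - <<'E'
from h import *
from plant import env, optics, status
for n in("top","wrist"):
    d=optics.get_image(n);W=cloud(d);Z=W[...,2];np.savez(n+"2.npz",**d)
    hsv=cv2.cvtColor(d["color"],cv2.COLOR_RGB2HSV)
    red=((hsv[...,0]<8)|(hsv[...,0]>172))&(hsv[...,1]>110)
    for nm,mm in(("r",red),("b",(hsv[...,0]>100)&(hsv[...,0]<130)&(hsv[...,1]>110)),("y",(hsv[...,0]>15)&(hsv[...,0]<40)&(hsv[...,1]>110))):
        m=mm&(abs(Z-.075)<.006)&(W[...,0]>.5)&(W[...,0]<.6)&(abs(W[...,1]+.035)<.12)
        if m.sum()>20:p=W[m];print(n,nm,m.sum(),((p.min(0)+p.max(0))/2).round(4),np.ptp(p,0).round(3),p.mean(0).round(4))
    cv2.imwrite(f"pics/{n}2.png",d["color"][:,:,::-1])
E
```

```text
t: 16.93
tool_pos: [0.4193, -0.2421, 0.2153]
tool_rot: [3.141, -0.006, 0.001]
ft_force: [0.2, 0.1, -0.6]
opening: 0.006
gripper_force: 0.0
top r 215 [ 0.5535 -0.0359  0.0748] [0.041 0.043 0.011] [ 0.5537 -0.0368  0.0753]
top b 222 [ 0.5562 -0.1124  0.0751] [0.043 0.046 0.011] [ 0.5556 -0.1121  0.076 ]
top y 223 [0.5522 0.039  0.0755] [0.046 0.044 0.011] [0.5527 0.0393 0.0756]
wrist r 2129 [ 0.555  -0.0362  0.0735] [0.044 0.045 0.009] [ 0.555  -0.0374  0.0741]
wrist b 2175 [ 0.5561 -0.1123  0.073 ] [0.046 0.045 0.008] [ 0.5563 -0.1128  0.0744]
wrist y 2214 [0.5537 0.0382 0.073 ] [0.047 0.045 0.008] [0.5535 0.037  0.0744]
```

View pics/wrist2.png

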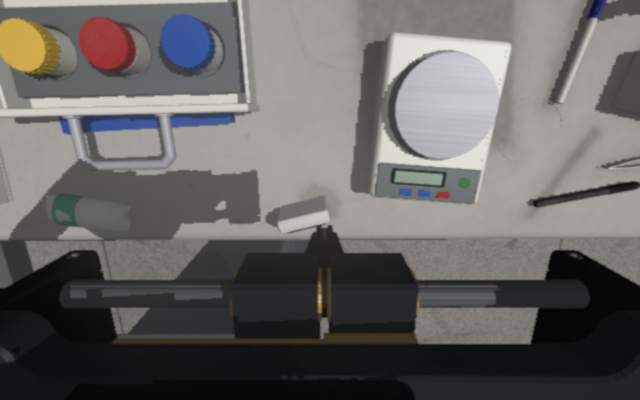

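The wrist view shows the drawer open by about 0.12 m, the red jar in the middle at (107,43) and the pan at (445,105). Both cameras put the red jar at (.5545,-.0365). I'll approach with the fingers opened to 62 mm so they fit between the neighbouring jars.

Converted, -0.2056 m / 0.8 = -0.257, -0.12 m / 0.8 = -0.15.

```bash
python3 inch.py '[0,0,0,0.025,-0.0375,0,0.65,0,0,0,0.05,-0.075,0,0.65,0,0,0,0.075,-0.1125,0.0125,0.65,0,0,0,0.1,-0.15,0.0375,0.65,0,0,0,0.125,-0.1875,0.0625,0.65,0,0,0,0.15,-0.225,0.0875,0.65,0,0,0,0.1688,-0.25,0.1125,0.65,0,0,0,0.1688,-0.257,0.1188,0.65,0,0,0,0.1688,-0.257,0.1188,0.65,0,0,0,0.1688,-0.257,0.1188,0.65,0,0,0,0.1688,-0.257,0.1188,0.65]'
python3 -c "
from h import *
to(.5545,-.0365,.047,0)"
```

```text
t: 17.95
tool_pos: [0.5545, -0.0332, 0.1211]
tool_rot: [3.141, -0.0, 0.001]
ft_force: [0.9, 0.1, -0.2]
opening: 0.638
gripper_force: 0.0
turn [ 0.0003 -0.0009 -0.0002] shift [-0.      0.0033  0.0741] n 1.7779612570026075
```

```bash
python3 inch.py '[0,0,0,0,0.0025,0.025,0.65,0,0,0,0,0.0025,0.0375,0.65,0,0,0,0,0.0025,0.0375,0.65,0,0,0,0,0.0025,0.0375,0.65]' |grep pos
python3 inch.py '[0,0,0,0,0,0,0.65,0,0,0,0,0,0,0.65]'|grep pos
python3 -c "
from h import *
to(.5545,-.0365,.047,0)"
```

```text
tool_pos: [0.5545, -0.0355, 0.0904]
tool_pos: [0.555, -0.0351, 0.0909]
turn [ 0.0003 -0.0011 -0.0005] shift [-0.0006  0.0014  0.0439] n 1.0540945908258668
```

Converted, 0.0435 m / 0.8 = 0.0544, 0.043 m / 0.8 = 0.0538.

```bash
python3 inch.py '[0,0,0,0,0.0019,0.0188,0.65,0,0,0,0,0.0019,0.0375,0.65,0,0,0,0,0.0019,0.0538,0.65,0,0,0,0,0.0019,0.0544,0.65,0,0,0,0,0.0019,0.0544,0.65]'
python3 inch.py '[0,0,0,0,0,0,0,0,0,0,0,0,0,0,0,0,0,0,0,0,0,0,0,0,0,0,0,0,0,0,0,0,0,0,0,0,0,0,0,0,0,0,0,0,0,0,0,0,0,0,0,0,0,0,0,0]'
```

```text
t: 18.87
tool_pos: [0.5547, -0.0364, 0.0467]
tool_rot: [-3.142, 0.0, 0.001]
ft_force: [0.3, 0.3, 0.6]
opening: 0.648
gripper_force: 0.0
t: 19.53
tool_pos: [0.5551, -0.0364, 0.0474]
tool_rot: [3.141, -0.0, 0.002]
ft_force: [-1.3, 1.2, 6.7]
opening: 0.475
gripper_force: 30.0
```

Converted, -0.11 m / 0.8 = -0.1375, -0.09 m / 0.8 = -0.1125.

```bash
python3 inch.py '[0,0,0,0,0,-0.0125,0,0,0,0,0,0,-0.0375,0,0,0,0,0,0,-0.075,0,0,0,0,0,0,-0.1125,0,0,0,0,0,0,-0.1375,0,0,0,0,0,0,-0.1375,0,0,0,0,0,0,-0.1375,0]'
python3 inch.py '[0,0,0,0,0.0375,0,0,0,0,0,-0.0125,0.0875,0,0,0,0,0,-0.025,0.1375,0,0,0,0,0,-0.0375,0.1875,0,0,0,0,0,-0.05,0.2375,0,0,0,0,0,-0.0625,0.2875,0,0,0,0,0,-0.0725,0.3375,0,0,0,0,0,-0.0725,0.375,0,0,0,0,0,-0.0725,0.4,0,0,0,0,0,-0.0725,0.4088,0,0,0,0,0,-0.0725,0.4088,0,0,0,0,0,-0.0725,0.4088,0,0]'
python3 - <<'E'
from h import *
W=cloud(dict(np.load("wrist2.npz")));m=(abs(W[...,2]-.058)<.005)&(abs(W[...,0]-.496)<.06)&(abs(W[...,1]+.365)<.06)
print(cv2.minEnclosingCircle((W[m][:,:2]*1000).astype(np.float32)),np.median(W[m],0))
to(.496,-.365,.082,0)
E
```

```text
t: 20.12
tool_pos: [0.5548, -0.0364, 0.1576]
tool_rot: [3.141, -0.0, 0.003]
ft_force: [-0.4, -0.2, -2.7]
opening: 0.474
gripper_force: 30.0
t: 21.12
tool_pos: [0.4962, -0.3624, 0.1554]
tool_rot: [-3.14, 0.001, 0.003]
ft_force: [0.9, 0.4, -2.0]
opening: 0.472
gripper_force: 30.0
((497.4867248535156, -364.3987731933594), 53.07566833496094) [ 0.49980005 -0.36422051  0.05741425]
turn [-0.0017  0.0017 -0.0003] shift [-0.0001  0.0027  0.0734] n 1.7619948101969238
```

Converted, 0.073 m / 0.8 = 0.0913, 0.07 m / 0.8 = 0.0875.

```bash
python3 inch.py '[0,0,0,0,0.0025,0.0375,0,0,0,0,0,0.0025,0.0688,0,0,0,0,0,0.0025,0.0875,0,0,0,0,0,0.0025,0.0913,0,0,0,0,0,0.0025,0.0913,0,0,0,0,0,0.0025,0.0913,0]'|egrep 'pos|ft_'
python3 inch.py '[0,0,0,0,0,0.005,0,0,0,0,0,0,0.005,0,0,0,0,0,0,0.005,0]'|egrep 'pos|ft_'
python3 inch.py '[0,0,0,0,0,0.0025,0,0,0,0,0,0,0.0025,0,0,0,0,0,0,0.0025,0]'|egrep 'pos|ft_'
```

```text
tool_pos: [0.4972, -0.3647, 0.0844]
ft_force: [-0.1, 0.3, -2.7]
tool_pos: [0.4969, -0.3654, 0.0803]
ft_force: [-0.1, 0.5, -1.5]
tool_pos: [0.4966, -0.3654, 0.0777]
ft_force: [-0.1, 0.5, -3.3]
```

Converted, 0.003 m / 0.8 = 0.0038.

```bash
python3 inch.py '[0,0,0,0,0,0.0038,0,0,0,0,0,0,0.0038,0,0,0,0,0,0,0.0038,0,0,0,0,0,0,0.0038,0]'|egrep 'pos|ft_'
python3 inch.py '[0,0,0,0,0,0,0.5,0,0,0,0,0,0,0.6,0,0,0,0,0,0,0.7,0,0,0,0,0,0,0.8,0,0,0,0,0,0,0.8,0,0,0,0,0,0,0.8,0,0,0,0,0,0,0.8]'|egrep 'pos|ft_|open'
python3 inch.py '[0,0,0,0,0,-0.0375,0.8,0,0,0,0,0,-0.075,0.8,0,0,0,0,0,-0.125,0.8,0,0,0,-0.025,0,-0.15,0,0,0,0,-0.05,-0.0375,-0.15,0,0,0,0,-0.075,-0.075,-0.15,0,0,0,0,-0.1125,-0.125,-0.15,0,0,0,0,-0.1125,-0.1625,-0.15,0,0,0,0,-0.1125,-0.2125,-0.15,0,0,0,0,-0.1125,-0.2125,-0.15,0]'
python3 - <<'E'
from h import *
from plant import env, optics, status
d=optics.get_image("top");W=cloud(d);Z=W[...,2]
m=(abs(Z-.103)<.008)&(abs(W[...,0]-.497)<.05)&(abs(W[...,1]+.365)<.05);p=W[m];print("jar",m.sum(),((p.min(0)+p.max(0))/2).round(4),np.ptp(p,0).round(3))
d=optics.get_image("wrist");W=cloud(d);Z=W[...,2]
m=(abs(Z-.075)<.008)&(abs(W[...,0]-.435)<.03)&(abs(W[...,1]+.036)<.03);p=W[m];print("bar",m.sum(),np.median(p,0) if m.any() else 0)
cv2.imwrite("pics/w3.png",d["color"][:,:,::-1])
E
```

```text
tool_pos: [0.4969, -0.3657, 0.075]
ft_force: [1.0, -0.1, 3.2]
tool_pos: [0.4966, -0.3654, 0.0746]
ft_force: [-0.1, 0.4, 0.2]
opening: 0.793
t: 23.87
tool_pos: [0.4052, -0.1904, 0.1949]
tool_rot: [-3.14, -0.003, 0.001]
ft_force: [0.4, -0.4, 0.7]
opening: 0.365
gripper_force: 0.0
jar 239 [ 0.4951 -0.3649  0.1028] [0.044 0.045 0.015]
bar 667 [ 0.44250181 -0.03535113  0.07578742]
```

View pics/w3.png

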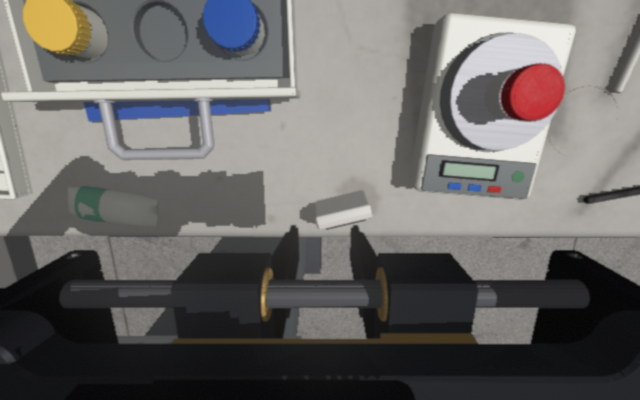

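The red jar is upright in the middle of the pan, measured at (.495,-.365), and the blue and yellow jars are in their wells. The bar is at x=.4425. Now I'll push the drawer shut with closed fingers against the front of the bar.

Converted, -0.153 m / 0.8 = -0.1913, -0.07 m / 0.8 = -0.0875.

```bash
python3 inch.py '[0,0,0,0.0063,-0.0375,0,0,0,0,0,0.0063,-0.0875,0,0,0,0,0,0.0063,-0.1375,0.025,0,0,0,0,0.0063,-0.175,0.05,0,0,0,0,0.0063,-0.1913,0.1,0,0,0,0,0.0063,-0.1913,0.1375,0,0,0,0,0.0063,-0.1913,0.1688,0,0,0,0,0.0063,-0.1913,0.175,0,0,0,0,0.0063,-0.1913,0.175,0,0,0,0,0.0063,-0.1913,0.175,0]'
python3 inch.py '[0,0,0,0.025,0,0,0,0,0,0,0.0438,0,0,0,0,0,0,0.0625,0,0,0,0,0,0,0.0813,0,0,0,0,0,0,0.1,0,0,0,0,0,0,0.1188,-0.0013,0,0,0,0,0,0.1375,-0.0025,0,0,0,0,0,0.15,-0.0025,0,0,0,0,0,0.16,-0.0025,0,0,0,0,0,0.1663,-0.0025,0,0,0,0,0,0.1663,-0.0025,0,0]'
```

```text
t: 24.8
tool_pos: [0.4124, -0.0431, 0.0551]
tool_rot: [3.141, -0.002, 0.0]
ft_force: [-0.2, -1.2, 1.0]
opening: 0.008
gripper_force: 0.0
t: 25.72
tool_pos: [0.5457, -0.0407, 0.0552]
tool_rot: [3.141, -0.001, 0.003]
ft_force: [0.1, 0.5, -0.3]
opening: 0.004
gripper_force: 0.0
```

Careful with the scale: shifts go in shares of 0.8 m and turns go in shares of 2 pi rad. That gives: 0.003 m / 0.8 = 0.0038.

```bash
python3 inch.py '[0,0,0,0.0038,0,0,0,0,0,0,0.0038,0,0,0,0,0,0,0.0038,0,0,0]'|egrep 'pos|ft_'
python3 inch.py '[0,0,0,0.0038,0,0,0,0,0,0,0.0038,0,0,0,0,0,0,0.0038,0,0,0]'|egrep 'pos|ft_'
python3 inch.py '[0,0,0,0.0025,0,0,0,0,0,0,0.0025,0,0,0,0,0,0,0.0025,0,0,0]'|egrep 'pos|ft_'
```

```text
tool_pos: [0.5469, -0.0404, 0.0547]
ft_force: [-5.0, 0.1, 3.2]
tool_pos: [0.5471, -0.0402, 0.0544]
ft_force: [-18.5, -3.8, 10.9]
tool_pos: [0.5472, -0.0401, 0.0543]
ft_force: [-26.0, -3.9, 18.1]
```

The bar came up against a hard stop at about the expected place. I'll back off, verify, and go to the dropper.

Converted, -0.27 m / 0.8 = -0.3375, -0.26 m / 0.8 = -0.325.

```bash
python3 inch.py '[0,0,0,-0.0125,0,0,0,0,0,0,-0.0375,0,0,0,0,0,0,-0.0375,0,-0.0375,0,0,0,0,-0.0625,0,-0.0875,0,0,0,0,-0.0875,-0.0375,-0.1375,0.6,0,0,0,-0.1125,-0.0875,-0.1875,1,0,0,0,-0.1375,-0.1375,-0.1875,1,0,0,0,-0.145,-0.1875,-0.1875,1,0,0,0,-0.145,-0.2375,-0.1875,1,0,0,0,-0.145,-0.2875,-0.1875,1,0,0,0,-0.145,-0.325,-0.1875,1,0,0,0,-0.145,-0.3375,-0.1875,1]'
python3 inch.py '[0,0,0,0,0,0,1,0,0,0,0,0,0,1,0,0,0,0,0,0,1]'
python3 - <<'E'
from h import *
from plant import env, optics, status
d=optics.get_image("wrist");W=cloud(d);Z=W[...,2];X,Y=W[...,0],W[...,1]
def bx(n,m):
    p=W[m];print(n,m.sum(),((p.min(0)+p.max(0))/2).round(4),np.ptp(p,0).round(3)) if m.any() else print(n,0)
bx("bar",(abs(Z-.075)<.008)&(abs(X-.56)<.03)&(abs(Y+.01)<.02))
bx("cap",(Z>.087)&(Z<.1)&(abs(X-.524)<.03)&(abs(Y-.226)<.03))
bx("tip",(Z>.1)&(Z<.12)&(abs(X-.438)<.03)&(abs(Y-.231)<.03))
bx("ring",(Z>.03)&(Z<.12)&(abs(X-.438)<.035)&(abs(Y-.231)<.035))
d=optics.get_image("side");W=cloud(d);Z=W[...,2];X,Y=W[...,0],W[...,1]
bx("bar",(abs(Z-.075)<.008)&(abs(X-.56)<.03)&(abs(Y+.036)<.03))
cv2.imwrite("pics/s3.png",cv2.resize(d["color"][80:260,220:460,::-1],None,fx=3,fy=3))
to(.438,.2305,.19)
E
```

```text
t: 27.47
tool_pos: [0.4364, 0.2332, 0.2051]
tool_rot: [-3.14, -0.002, -0.003]
ft_force: [-0.3, -1.0, -0.7]
opening: 0.508
gripper_force: 0.0
t: 27.72
tool_pos: [0.4367, 0.2292, 0.2045]
tool_rot: [3.141, 0.0, 0.0]
ft_force: [0.1, -0.1, -0.6]
opening: 0.72
gripper_force: 0.0
bar 662 [ 0.5736 -0.01    0.0737] [0.032 0.04  0.01 ]
cap 1095 [0.522  0.2269 0.0934] [0.032 0.032 0.006]
tip 134 [0.4378 0.2318 0.1063] [0.011 0.012 0.013]
ring 1623 [0.438  0.2317 0.0714] [0.042 0.043 0.083]
bar 34 [ 0.565  -0.0364  0.0743] [0.009 0.056 0.008]
turn [ 0.0001 -0.0001 -0.0016] shift [ 0.0011 -0.0019  0.0146] n 0.3539662372436656
```

View pics/s3.png

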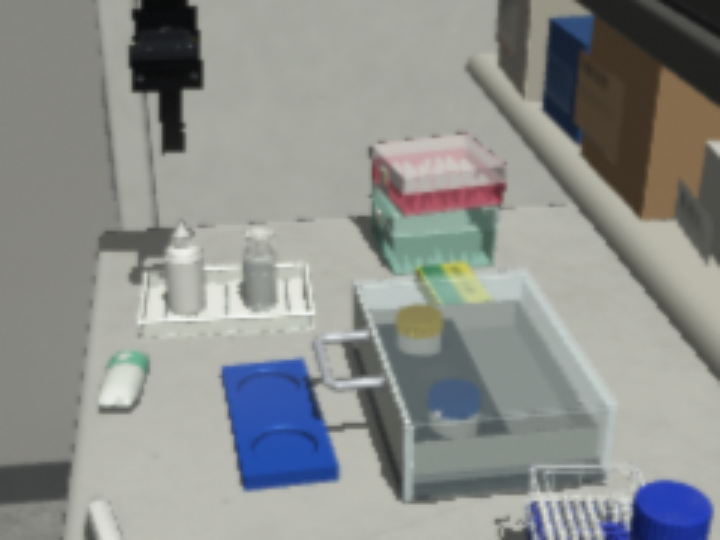

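The drawer is shut, with its handle and the yellow and blue jars in the same image positions as before. Both bottles are upright in the tray. I'll grasp the dropper.

Converted, 0.163 m / 0.8 = 0.2038, 0.15 m / 0.8 = 0.1875.

```bash
python3 inch.py '[0,0,0,0.0013,-0.0025,0.025,1,0,0,0,0.0013,-0.0025,0.05,1,0,0,0,0.0013,-0.0025,0.075,1,0,0,0,0.0013,-0.0025,0.075,1,0,0,0,0.0013,-0.0025,0.1125,1,0,0,0,0.0013,-0.0025,0.15,1,0,0,0,0.0013,-0.0025,0.1875,1,0,0,0,0.0013,-0.0025,0.2038,1,0,0,0,0.0013,-0.0025,0.2038,1,0,0,0,0.0013,-0.0025,0.2038,1]'
python3 inch.py '[0,0,0,0,0,0,0,0,0,0,0,0,0,0,0,0,0,0,0,0,0,0,0,0,0,0,0,0,0,0,0,0,0,0,0,0,0,0,0,0,0,0,0,0,0,0,0,0,0,0,0,0,0,0,0,0,0,0,0,0,0,0,0,0,0,0,0,0,0,0,0,0,0,0,0,0,0,0,0,0,0,0,0,0]'
```

```text
t: 28.65
tool_pos: [0.4383, 0.2312, 0.0421]
tool_rot: [3.141, -0.002, -0.001]
ft_force: [0.2, 0.2, 0.1]
opening: 1.0
gripper_force: 0.0
t: 29.65
tool_pos: [0.4378, 0.2316, 0.0416]
tool_rot: [3.141, -0.0, -0.0]
ft_force: [0.0, 0.0, 0.4]
opening: 0.458
gripper_force: 30.0
```

Converted, -0.115 m / 0.8 = -0.1438, -0.09 m / 0.8 = -0.1125.

```bash
python3 inch.py '[0,0,0,0,0,-0.0125,0,0,0,0,0,0,-0.0375,0,0,0,0,0,0,-0.075,0,0,0,0,0,0,-0.1125,0,0,0,0,0,0,-0.1438,0,0,0,0,0,0,-0.1438,0]'
python3 inch.py '[0,0,0,0.0125,0.0375,0,0,0,0,0,0.025,0.0875,0,0,0,0,0,0.0375,0.1375,0,0,0,0,0,0.05,0.1875,0,0,0,0,0,0.0625,0.2375,0,0,0,0,0,0.075,0.2875,0,0,0,0,0,0.0875,0.3375,0,0,0,0,0,0.1,0.375,0,0,0,0,0,0.1038,0.3938,0,0,0,0,0,0.1038,0.3938,0,0,0,0,0,0.1038,0.3938,0,0,0,0,0,0.1038,0.3938,0,0]'
python3 -c "
from h import *
to(.521,-.084,.055,0)"
```

```text
t: 30.15
tool_pos: [0.4393, 0.2323, 0.1615]
tool_rot: [-3.139, 0.0, -0.011]
ft_force: [0.4, 0.5, 0.4]
opening: 0.458
gripper_force: 30.0
t: 31.15
tool_pos: [0.5201, -0.0826, 0.1564]
tool_rot: [-3.141, 0.0, 0.001]
ft_force: [-0.0, -0.0, -0.6]
opening: 0.46
gripper_force: 30.0
turn [-0.0003  0.0009 -0.    ] shift [0.0009 0.0015 0.1014] n 2.432530260980871
```

Converted, 0.101 m / 0.8 = 0.1263, 0.09 m / 0.8 = 0.1125.

```bash
python3 inch.py '[0,0,0,0.0013,0.0013,0.0375,0,0,0,0,0.0013,0.0013,0.075,0,0,0,0,0.0013,0.0013,0.1125,0,0,0,0,0.0013,0.0013,0.1263,0,0,0,0,0.0013,0.0013,0.1263,0,0,0,0,0.0013,0.0013,0.1263,0]'|egrep 'pos|ft_'
python3 inch.py '[0,0,0,0,0,0.0063,0,0,0,0,0,0,0.0075,0,0,0,0,0,0,0.0075,0]'|egrep 'pos|ft_'
python3 inch.py '[0,0,0,0,0,0.0038,0,0,0,0,0,0,0.0038,0,0,0,0,0,0,0.0038,0,0,0,0,0,0,0.0038,0]'|egrep 'pos|ft_'
```

```text
tool_pos: [0.5215, -0.0833, 0.0556]
ft_force: [-0.4, -0.8, 0.6]
tool_pos: [0.5219, -0.0842, 0.0502]
ft_force: [-0.6, 1.2, -0.5]
tool_pos: [0.5218, -0.0845, 0.0468]
ft_force: [0.2, -0.0, -1.6]
```

Converted, 0.002 m / 0.8 = 0.0025.

```bash
python3 inch.py '[0,0,0,0,0,0.0025,0,0,0,0,0,0,0.0025,0,0,0,0,0,0,0.0025,0,0,0,0,0,0,0.0025,0]'|egrep 'pos|ft_'
python3 inch.py '[0,0,0,0,0,0,0.5,0,0,0,0,0,0,0.6,0,0,0,0,0,0,0.7,0,0,0,0,0,0,0.8,0,0,0,0,0,0,0.8,0,0,0,0,0,0,0.8,0,0,0,0,0,0,0.8]'|egrep 'pos|ft_|open'
python3 inch.py '[0,0,0,0,0,-0.0375,0.8,0,0,0,0,0,-0.075,0.8,0,0,0,0,0,-0.125,0.8,0,0,0,0,-0.025,-0.175,1,0,0,0,0,-0.075,-0.1875,1,0,0,0,0,-0.125,-0.1875,1,0,0,0,0,-0.175,-0.1875,1,0,0,0,0,-0.225,-0.1875,1,0,0,0,0,-0.275,-0.1875,1,0,0,0,0,-0.325,-0.1875,1,0,0,0,0,-0.375,-0.1875,1,0,0,0,0,-0.3888,-0.1875,1]'
python3 inch.py '[0,0,0,0,0,0,1,0,0,0,0,0,0,1,0,0,0,0,0,0,1]'
python3 -c "
from h import *
to(.523,.2268,.052,0)"
```

```text
tool_pos: [0.5221, -0.0846, 0.0453]
ft_force: [-1.3, -0.1, 9.1]
tool_pos: [0.5217, -0.0844, 0.0445]
ft_force: [0.9, 0.3, -0.3]
opening: 0.794
t: 34.15
tool_pos: [0.5212, 0.2311, 0.1945]
tool_rot: [-3.141, -0.004, -0.001]
ft_force: [-0.3, -0.3, 1.2]
opening: 1.003
gripper_force: 0.0
t: 34.4
tool_pos: [0.5217, 0.2256, 0.1945]
tool_rot: [3.141, -0.001, -0.001]
ft_force: [-0.7, -0.2, -0.4]
opening: 0.999
gripper_force: 0.0
turn [ 0.0004  0.0004 -0.0007] shift [ 0.0013 -0.0012  0.1425] n 3.4169808511495656
```

Converted, 0.1535 m / 0.8 = 0.1919, 0.145 m / 0.8 = 0.1813.

```bash
python3 inch.py '[0,0,0,0.0013,-0.0013,0.0375,1,0,0,0,0.0013,-0.0013,0.075,1,0,0,0,0.0013,-0.0013,0.1125,1,0,0,0,0.0013,-0.0013,0.15,1,0,0,0,0.0013,-0.0013,0.1813,1,0,0,0,0.0013,-0.0013,0.1919,1,0,0,0,0.0013,-0.0013,0.1919,1,0,0,0,0.0013,-0.0013,0.1919,1]'
python3 inch.py '[0,0,0,0,0,0,0,0,0,0,0,0,0,0,0,0,0,0,0,0,0,0,0,0,0,0,0,0,0,0,0,0,0,0,0,0,0,0,0,0,0,0,0,0,0,0,0,0,0,0,0,0,0,0,0,0,0,0,0,0,0,0,0,0,0,0,0,0,0,0,0,0,0,0,0,0,0,0,0,0,0,0,0,0]'
```

```text
t: 35.07
tool_pos: [0.5233, 0.2269, 0.0418]
tool_rot: [3.142, -0.002, 0.0]
ft_force: [-1.3, 0.5, 0.7]
opening: 1.003
gripper_force: 0.0
t: 36.07
tool_pos: [0.5228, 0.2276, 0.041]
tool_rot: [3.141, -0.0, -0.0]
ft_force: [0.7, 0.3, 0.4]
opening: 0.405
gripper_force: 29.9
```

Converted, -0.1 m / 0.8 = -0.125, -0.09 m / 0.8 = -0.1125.

```bash
python3 inch.py '[0,0,0,0,0,-0.0125,0,0,0,0,0,0,-0.0375,0,0,0,0,0,0,-0.075,0,0,0,0,0,0,-0.1125,0,0,0,0,0,0,-0.125,0,0,0,0,0,0,-0.125,0]'
python3 inch.py '[0,0,0,-0.0025,0.0375,0,0,0,0,0,-0.005,0.0875,0,0,0,0,0,-0.0075,0.1375,0,0,0,0,0,-0.0088,0.1875,0,0,0,0,0,-0.0088,0.225,0,0,0,0,0,-0.0088,0.25,0,0,0,0,0,-0.0088,0.2525,0,0,0,0,0,-0.0088,0.2525,0,0,0,0,0,-0.0088,0.2525,0,0,0,0,0,-0.0088,0.2525,0,0]'
python3 -c "
from h import *
to(.5155,.0255,.053,0)"
```

```text
t: 36.57
tool_pos: [0.5237, 0.2279, 0.1438]
tool_rot: [-3.14, 0.0, -0.007]
ft_force: [0.1, -0.0, -2.7]
opening: 0.4
gripper_force: 29.9
t: 37.4
tool_pos: [0.5155, 0.0266, 0.1405]
tool_rot: [-3.142, -0.001, 0.001]
ft_force: [0.6, 0.1, -1.7]
opening: 0.404
gripper_force: 29.9
turn [-0.0001  0.001   0.0008] shift [0.0001 0.0011 0.0875] n 2.0990413225396845
```

```bash
python3 inch.py '[0,0,0,0,0.0013,0.0375,0,0,0,0,0,0.0013,0.075,0,0,0,0,0,0.0013,0.1,0,0,0,0,0,0.0013,0.1088,0,0,0,0,0,0.0013,0.1088,0,0,0,0,0,0.0013,0.1088,0]'|egrep 'pos|ft_'
python3 inch.py '[0,0,0,0,0,0.0063,0,0,0,0,0,0,0.0063,0,0,0,0,0,0,0.0063,0]'|egrep 'pos|ft_'
python3 inch.py '[0,0,0,0,0,0.0038,0,0,0,0,0,0,0.0038,0,0,0,0,0,0,0.0038,0,0,0,0,0,0,0.0038,0]'|egrep 'pos|ft_'
```

```text
tool_pos: [0.516, 0.0252, 0.0545]
ft_force: [0.6, -0.3, -1.0]
tool_pos: [0.516, 0.0247, 0.0498]
ft_force: [0.2, 0.4, -2.9]
tool_pos: [0.5158, 0.0246, 0.0462]
ft_force: [0.6, 0.2, -2.5]
```

Converted, 0.002 m / 0.8 = 0.0025.

```bash
python3 inch.py '[0,0,0,0,0,0.0025,0,0,0,0,0,0,0.0025,0,0,0,0,0,0,0.0025,0,0,0,0,0,0,0.0025,0]'|egrep 'pos|ft_'
python3 inch.py '[0,0,0,0,0,0,0.5,0,0,0,0,0,0,0.6,0,0,0,0,0,0,0.7,0,0,0,0,0,0,0.8,0,0,0,0,0,0,0.8,0,0,0,0,0,0,0.8,0,0,0,0,0,0,0.8]'|egrep 'pos|ft_|open'
python3 inch.py '[0,0,0,0,0,-0.0375,0.8,0,0,0,0,0,-0.075,0.8,0,0,0,0,0,-0.125,0.8,0,0,0,-0.025,-0.025,-0.175,0.8,0,0,0,-0.0625,-0.0625,-0.1875,0.8,0,0,0,-0.0875,-0.1125,-0.1875,0.8,0,0,0,-0.0875,-0.1625,-0.1875,0.8,0,0,0,-0.0875,-0.2,-0.1875,0.8,0,0,0,-0.0875,-0.25,-0.1875,0.8,0,0,0,-0.0875,-0.25,-0.1875,0.8,0,0,0,-0.0875,-0.25,-0.1875,0.8,0,0,0,-0.0875,-0.25,-0.1875,0.8]'
python3 - <<'E'
from h import *
from plant import env, optics, status
for n in("top","side"):
    d=optics.get_image(n);W=cloud(d);Z=W[...,2];X,Y=W[...,0],W[...,1]
    def bx(k,m):
        p=W[m];print(n,k,m.sum(),((p.min(0)+p.max(0))/2).round(4),np.ptp(p,0).round(3),p.max(0)[2].round(4)) if m.any() else print(n,k,0)
    bx("bar",(abs(Z-.075)<.008)&(abs(X-.56)<.015)&(abs(Y+.036)<.03))
    bx("cap",(Z>.087)&(Z<.11)&(abs(X-.515)<.03)&(abs(Y-.025)<.03))
    bx("tip",(Z>.1)&(Z<.125)&(abs(X-.521)<.03)&(abs(Y+.084)<.03))
    bx("jar",(Z>.095)&(Z<.11)&(abs(X-.496)<.04)&(abs(Y+.365)<.04))
    if n=="top": cv2.imwrite("pics/t4.png",cv2.resize(d["color"][125:285,175:460,::-1],None,fx=2.8,fy=2.8,interpolation=2))
    else: cv2.imwrite("pics/s4.png",cv2.resize(d["color"][80:340,220:460,::-1],None,fx=2.3,fy=2.3))
E
```

```text
tool_pos: [0.5161, 0.0242, 0.0446]
ft_force: [-1.2, -3.7, 6.7]
tool_pos: [0.5157, 0.0246, 0.0441]
ft_force: [-0.2, 1.8, 0.2]
opening: 0.787
t: 40.4
tool_pos: [0.4455, 0.2244, 0.1939]
tool_rot: [3.141, 0.001, -0.001]
ft_force: [0.1, -0.6, -1.0]
opening: 0.803
gripper_force: 0.0
top bar 89 [ 0.5615 -0.0359  0.0766] [0.009 0.059 0.01 ] 0.0818
top cap 121 [0.5142 0.0231 0.0968] [0.029 0.031 0.018] 0.1057
top tip 48 [ 0.52   -0.0845  0.1103] [0.021 0.021 0.02 ] 0.1203
top jar 240 [ 0.495  -0.3659  0.1025] [0.044 0.045 0.015] 0.1098
side bar 37 [ 0.565  -0.0355  0.0757] [0.01  0.059 0.006] 0.0788
side cap 79 [0.5172 0.019  0.0937] [0.032 0.032 0.013] 0.1004
side tip 36 [ 0.5228 -0.0896  0.1083] [0.019 0.015 0.016] 0.1165
side jar 301 [ 0.4988 -0.3688  0.1   ] [0.044 0.046 0.01 ] 0.1049
```

View pics/s4.png

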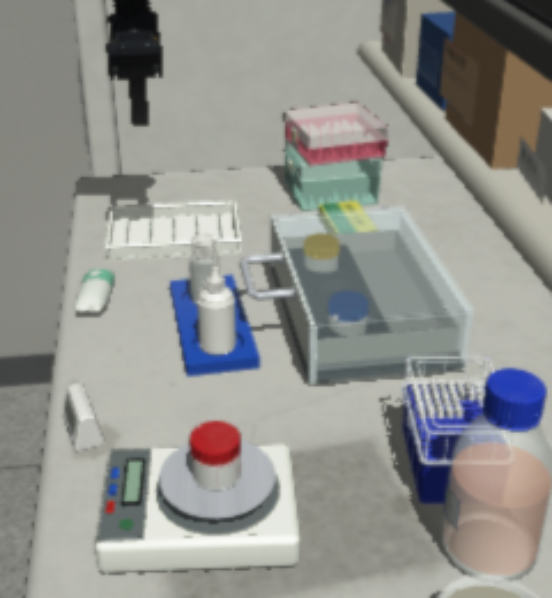

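View pics/t4.png

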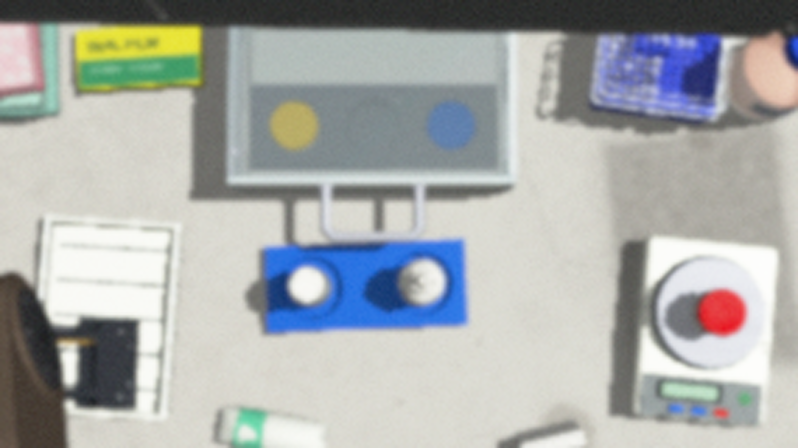

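The top and side views show both bottles upright in their own recesses, the red jar mid-pan, and the handle at its starting pixel row. I'll compare it numerically with the start before handing in.

```bash
python3 - <<'E'
from h import *
from plant import env, optics, status
for d in(dict(np.load("top0.npz")),optics.get_image("top")):
    W=cloud(d);Z=W[...,2];X,Y=W[...,0],W[...,1];h=cv2.cvtColor(d["color"],cv2.COLOR_RGB2HSV)
    m=(abs(Z-.075)<.008)&(abs(X-.56)<.015)&(abs(Y+.036)<.03);print("bar",m.sum(),W[m].mean(0).round(4))
    for a,b,u0,u1 in((15,40,268,292),(100,130,325,350)):
        m=(h[...,0]>=a)&(h[...,0]<=b)&(h[...,1]>80);v,u=np.nonzero(m[156:184,u0:u1]);print(ray(d,u.mean()+u0,v.mean()+156,.075).round(4))
E
```

```text
bar 89 [ 0.5614 -0.0361  0.0764]
[0.6725 0.0408 0.075 ]
[ 0.6753 -0.1107  0.075 ]
bar 90 [ 0.5615 -0.0359  0.0766]
[0.669  0.0402 0.075 ]
[ 0.6715 -0.1109  0.075 ]
```

The bar is within 0.1 mm of its start, the other two jars have shifted less than 4 mm, and the arm is clear of everything.

```bash
python3 -c "
from plant import env, optics, status
print(env.hand_in())"
```

```text
the job is handed in; nothing more can be done
None
```

I handed the job in after about 40 s of robot time: final images show the red jar upright mid-pan, the drawer shut, both bottles upright in their own recesses and the other two jars within 4 mm of their start; no verdict was returned.

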